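# Open the child-safe cutter case at its twin catches

### The arm

A 6-joint arm with a two-finger parallel gripper is mounted at the origin on the work surface. World frame = base frame: x ahead of the robot, y to its left, z up, the work surface at z = 0. Lengths are in m, angles in rad, forces in N, time in s.
With the tool pointing down it reaches from about 0.325 to 1 m from the base axis. Payload 5.1 kg.
Tool frame: the origin (TCP) lies at the very end of the fingers, on their centre line; the grasp point (between the pads) lies ctrl.hold_point_z behind it (ctrl.hold_point_z is the distance from the TCP to the grasp point, in m); z points along the fingers, y is the line along which they close (so a half turn about z gives the same grasp; the last joint's range is limited). The gripper opens to 85 mm and grips with 20 to 120 N. Pads are 22 mm wide; open, the fingers measure 114 mm over their backs; the gripper's body (76 mm by 85 mm) begins 54 mm behind the grasp point. The pads swing forward as they close: fully open they stand 13 mm farther back than shut.
Start: joints at [1.167, 0.124, 1.65, -0, 1.367, -0.083], TCP at [0.205, 0.617, 0.231] pointing down, gripper open.
Joint ranges: [-2.61, 2.61], [-1.02, 2.33], [0.03, 2.71], [-1.35, 4.49], [0.32, 2.68], [-2.91, 2.91]. Speed limits (rad/s): [2.57, 2.57, 3.14, 3.14, 3.14, 3.14].

### API

Orientations are given as a unit quaternion [x, y, z, w].
In Python, from bench import ctrl, vision gives the robot as it stands. The module is installed in compiled form; this text tells all that it offers.
- The arm moves only by the shell command python3 -m pendant 'ROWS' [FORCE]. ROWS is a JSON object of lists of equal length, an entry for each row: "dp": the shift along the tool's x, y, z scaled (see below), a list of three; "angular": the turn, a rotation vector about the tool's x, y, z scaled (see below), a list of three; "gripper": the opening, from 0 (shut) to 1 (fully open). A call has exactly 10 rows; each row is the pose to reach, as a shift and turn from the pose commanded when the call began, along the tool's axes at that moment, turning the shorter way round; what a row does not reach only later rows make up. The controller multiplies each number of a shift by 0.2 m and each number of a turn by pi rad. A row lasts 1/12 s, in which the tool goes at most 41.7 mm and 7.16 degrees, less where a joint would pass 70% of its speed; a pose out of reach is approached as far as the arm can. A call with a number of a shift or a turn outside -1 to 1 is refused whole. A call with a gripper value outside its range is refused whole. The fingers move at their own pace and stop on an object; FORCE is the grip in N (left out, the last holds). Time passes only in rows, so rows that repeat a pose let the fingers close, or fill a call up. It gives the time, the measured TCP pose, the force, the opening and the grip force at its end, in the units of the state.
- ctrl.sense(): the state, without advancing time (a new reading comes with each control period).
- vision.snapshot(name): name is "scene" or "top" or "wrist"; returns the picture (480x640x3 uint8, red, green, blue); there is no depth.
- vision.camera_model(name): a dict with "fx", "fy", "cx", "cy" (pixels), "k1" (the pictures are not rectified: a ray, as slopes to the right and down, at radius r is drawn at 1 + k1 r^2 times it, then the intrinsics apply), "position" and "orientation" of the camera in the world. Camera axes: x right, y down, z forward; pixel columns grow to the right and rows downward; lengths in m; the calibration is good to about 2 mm. A picture is of the moment at which its call begins: read the wrist's pose just before it. camera_model takes no time and is no camera call; for the wrist camera it gives the pose at the moment of the call.
- ctrl.sign_off(): hands the job in; it is judged then, once.
The state is a dict: "time_s": time; "joints": joint angles; "qvel": joint speeds; "effort": joint torques, N m; "tcp_pos": TCP position; "eef_rot": TCP orientation; "ft_force": force on the tool from outside, world axes, zero at the start; "torque": the same for the moment, N m; "grip_width": opening from 0.0 (shut) to 1.0 (fully open); "gripper_force": force on a finger pad.
Only numpy, scipy, OpenCV 4.12 (cv2) and the standard library are available. Lean on these libraries where they do the work, as an engineer would, in place of code of your own. Each camera call takes 0.05 s, during which the arm holds its last target. There are 200 camera calls.

### The job

Open the grey cutter case: with one fingertip on each of its two round steel push buttons, press both down together and keep them down until the lid has sprung ajar, then let go and, with the fingers, push the lid up and over until it stays wide open by itself. The case stays standing where it is - do not pick it up or shove it along - and leave the pliers, foil roll and jar alone.

Things in the scene. Friction and masses are not known exactly. Their poses are not given: they have to be found in the camera images.
- case_mid (a point): Centre, 35 mm up, of the cutter case: a loose grey steel box, 180 deep (x) x 230 wide (y) x 70 mm high, about 2.2 kg, on rubber feet. Axes: x from front to hinged back, y to the left seen from the front, z up. The front 44 mm of the top is a fixed rail with the two buttons; the lid, flush with it, covers the rest. A black handle stands 31 mm out of the front, 35 mm up.
- button_left (a point): Centre of the top face of the left push button (on the case's +y side): a round steel button, 26 mm across, standing 15 mm above the rail (85 mm above the table; a 34 mm collar, 3 mm high, is round its foot). It is 22 mm behind the case's front face and 32 mm from its middle, so the two buttons are 64 mm apart centre to centre. The lid's front edge is 23 mm behind the button's centre.
- button_right (a point): Centre of the top face of the right push button (on the case's -y side), the same.
- catch_left (a joint): How far the left button is pushed in: 0 m out, 0.008 m at its stop. Its spring starts at 1.5 N and takes 5 N at the stop. It draws back a bolt under the lid; the bolt is clear of the lid when the button is about 6 mm down and snaps back when it is let go. The lid is free only while both bolts are clear at once.
- catch_right (a joint): The same for the right button.
- lid (a joint): Lid angle: 0 rad shut. Set free, it rises slowly (about half a second) on a sprung pin to about 0.38 rad (ajar) and rests there. It goes on to 1.85 rad at its stop; it weighs about 0.3 kg, its hinge is damped, it falls back to ajar if left short of upright (1.57 rad) and sinks on to the stop by itself once past it.
- lid_edge (a point): Middle of the lid's front edge, half-way through its 6 mm thickness; 133 mm from the hinge axis. Shut: 67 mm above the table; ajar: about 116 mm. The lid is a flat panel, 228 mm wide; two steel loops (20 mm wide, 32 mm either side of the middle) hang 18 mm below its centre plane just behind this edge; the middle of the underside is plain.
- hinge_mid (a point): Middle of the lid's hinge axis, which runs along the case's y at its back edge, 67 mm above the table. Fixed to the case.
- pliers: Running pliers lying on the table, red handles, 205 mm long (x), 65 mm wide, 18 mm high; origin under the middle. To be left alone.
- foil_roll: Roll of copper foil lying flat, 80 mm across, 8 mm high; origin under its centre. To be left alone.
- jar: Open glass jar, 68 mm across, 85 mm high; origin under its centre. To be left alone.

How it is judged:
By the outcome, as a careful person would: the job done as asked, in the order asked, and still so for the second after the job is handed in, with the robot touching nothing.
It also fails if it takes over 48 s, if anything falls off the work surface, if the arm or the gripper's body presses on something with over 40 N, if the wrist force passes 120 N, or if a joint passes its speed limit or range.

## Working session

There is one attempt and no reset: what is moved stays moved. The work goes in short steps, Python scripts to look and compute and a shell command to move; the robot and the scene stay as the last step left them, time stands still between calls to the robot, and variables do not carry over. Pictures are saved under pics/ and viewed, at most 12 in all, crops included, and the job is handed in when it is done.

```bash
mkdir -p pics
python3 - <<'E'
from bench import ctrl, vision
import cv2
print(ctrl.hold_point_z, ctrl.sense())
for n in("scene","top"):
    cv2.imwrite(f"pics/{n}0.png",vision.snapshot(n)[:,:,::-1]); print(vision.camera_model(n))
E
```

```text
0.0187 {'time_s': 0.0, 'joints': array([ 1.16743882e+00,  1.24509478e-01,  1.65170648e+00, -3.86923059e-05,
        1.36746811e+00, -8.25741876e-02]), 'qvel': array([ 9.36631440e-05, -1.30546113e-03,  1.27011692e-03, -2.37975099e-03,
        2.79141509e-04,  1.71243087e-03]), 'effort': array([ 9.03090722e-05, -4.23620653e+01, -3.65454412e+01, -9.25165045e-05,
        7.25726088e-03, -2.53791654e-06]), 'tcp_pos': array([0.20472998, 0.61626575, 0.23003098]), 'eef_rot': array([ 1.59700888e-01,  9.87164896e-01, -1.01955247e-03, -2.33192020e-04]), 'ft_force': array([ 0.46271449, -0.05499854,  0.2703982 ]), 'torque': array([-0.00310232,  0.0067402 , -0.02082451]), 'gripper_force': 0.0, 'grip_width': 0.9993828898804681}
{'fx': 512.8512392408932, 'fy': 512.8512392408932, 'cx': 325.47796549851665, 'cy': 242.8868331781709, 'k1': 0.031083293713785102, 'position': array([ 1.06719914, -0.08388503,  0.86535571]), 'orientation': array([ 0.75256879,  0.59656433, -0.17439519, -0.21757193])}
{'fx': 605.683402334919, 'fy': 605.683402334919, 'cx': 313.65871732306124, 'cy': 245.44105655187585, 'k1': 0.006898911515106379, 'position': array([0.39878368, 0.03217809, 1.0414625 ]), 'orientation': array([-0.70006463,  0.70908124, -0.05587088,  0.06318032])}
```

View pics/scene0.png

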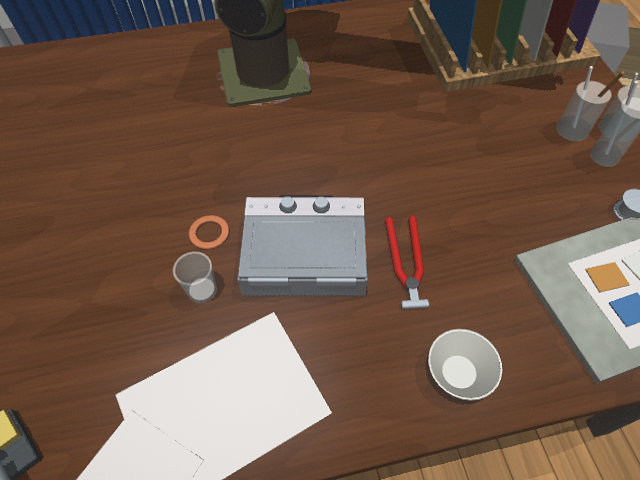

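View pics/top0.png

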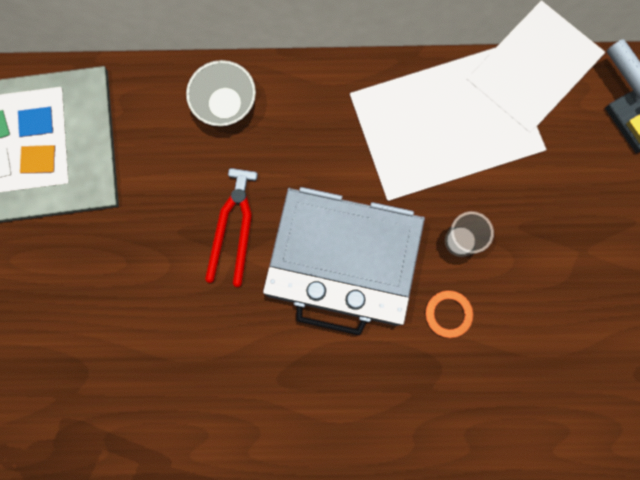

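The scene view shows the case with its rail and buttons at about (288,205) and (321,205), on the robot's side. The top view has the buttons at about (316,290) and (355,299), pliers to the left, jar and foil to the right.

```bash
cat > h.py <<'E'
import numpy as np, cv2
from scipy.spatial.transform import Rotation as R
from bench import ctrl, vision
def ray(m,uv):
    d=np.array([(uv[0]-m["cx"])/m["fx"],(uv[1]-m["cy"])/m["fy"]]); s=d.copy()
    for _ in range(10): s=d/(1+m["k1"]*(s@s))
    v=R.from_quat(m["orientation"]).apply([*s,1]); return np.array(m["position"]),v/np.linalg.norm(v)
def plane(m,uv,z):
    o,v=ray(m,uv); return o+v*(z-o[2])/v[2]
def tri(a,b):
    (o1,v1),(o2,v2)=a,b
    t=np.linalg.lstsq(np.c_[v1,-v2],o2-o1,rcond=None)[0]
    p,q=o1+t[0]*v1,o2+t[1]*v2; return (p+q)/2,np.linalg.norm(p-q)
E
python3 - <<'E'
import cv2,numpy as np
from h import *
T=cv2.imread("pics/top0.png");S=cv2.imread("pics/scene0.png")
a=cv2.resize(T[170:345,250:440],None,fx=4,fy=4,interpolation=cv2.INTER_CUBIC)[:,:]
a=cv2.resize(T[255:345,255:425],None,fx=4.7,fy=4.7,interpolation=cv2.INTER_CUBIC)[:300]
b=cv2.resize(S[185:240,235:375],None,fx=5.7,fy=5.7,interpolation=cv2.INTER_CUBIC)[:300]
w=800; pad=lambda i: cv2.copyMakeBorder(i[:, :w],0,300-min(300,i.shape[0]),0,w-min(w,i.shape[1]),0)
cv2.imwrite("pics/crop0.png",np.vstack([pad(a),pad(b)]))
E
```

```text
(no output)
```

View pics/crop0.png

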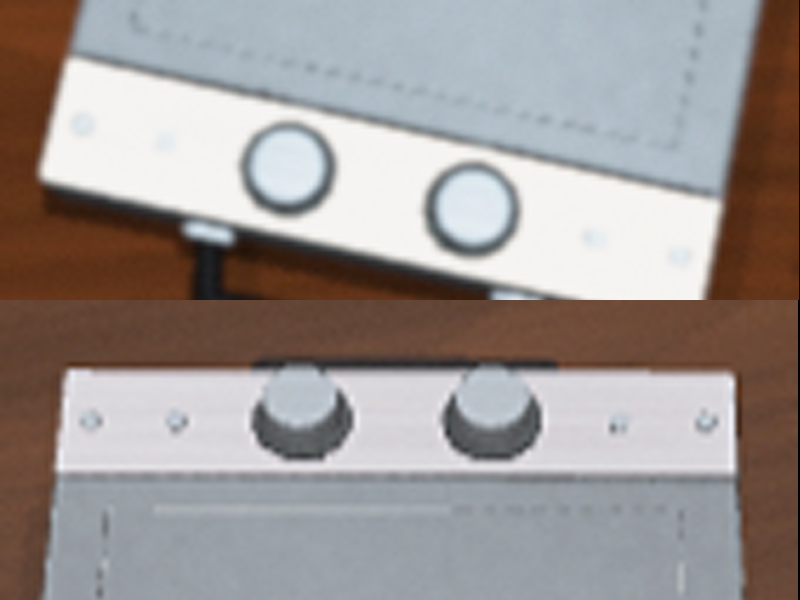

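The crop shows bright button faces: top view at crop (288,168) and (472,208); scene view at crop (301,97) and (490,95). The rail corners are clear too.

Run:
```python
from h import *
mt,ms=vision.camera_model("top"),vision.camera_model("scene")
tp=lambda x,y:((x+.5)/4.7+254.5,(y+.5)/4.7+254.5)
sp=lambda x,y:((x+.5)/5.7+234.5,(y+.5)/5.7+184.5)
B=[]
for n,t,s in(("L",(288,168),(490,95)),("R",(472,208),(301,97))):
    p,g=tri(ray(mt,tp(*t)),ray(ms,sp(*s))); print(n,p,g,"plane85",plane(mt,tp(*t),.085),plane(ms,sp(*s),.085)); B.append(plane(mt,tp(*t),.085)*.5+plane(ms,sp(*s),.085)*.5)
for n,t,s in (("cornerL",(71,55),(737,172)),("cornerR",(721,195),(57,170))):
    print(n,tri(ray(mt,tp(*t)),ray(ms,sp(*s))),plane(mt,tp(*t),.07),plane(ms,sp(*s),.07))
d=B[0]-B[1]; print(np.linalg.norm(d),"yaw of case",np.degrees(np.arctan2(-d[0],d[1])),"mid",(B[0]+B[1])/2)
mw=vision.camera_model("wrist"); s=ctrl.sense(); r=R.from_quat(s["eef_rot"])
print("tool axes",r.as_matrix().round(3)); print("cam in tool",r.inv().apply(mw["position"]-s["tcp_pos"]),(r.inv()*R.from_quat(mw["orientation"])).as_matrix().round(3))
```

```text
L [0.48977145 0.03872958 0.08277634] 0.0005081509485634077 plane85 [0.48951479 0.03846496 0.085     ] [0.49145285 0.03863135 0.085     ]
R [ 0.47556453 -0.02293154  0.08208605] 0.0006768460829259798 plane85 [ 0.47527833 -0.0230977   0.085     ] [ 0.47783094 -0.02282701  0.085     ]
cornerL (array([0.53092568, 0.11332704, 0.07063288]), np.float64(0.001145817636834512)) [0.53088917 0.11281644 0.07      ] [0.53057111 0.11405794 0.07      ]
cornerR (array([ 0.47970453, -0.10747824,  0.07293122]), np.float64(0.0018197148574621129)) [ 0.47983283 -0.1088141   0.07      ] [ 0.4777466  -0.10666562  0.07      ]
0.06306794140932634 yaw of case -12.759549364165983 mid [0.48351922 0.0077929  0.085     ]
tool axes [[-0.949  0.315 -0.001]
 [ 0.315  0.949 -0.002]
 [ 0.    -0.002 -1.   ]]
cam in tool [ 0.06747361  0.00092817 -0.14178472] [[ 0.001 -0.964 -0.267]
 [ 1.     0.     0.   ]
 [-0.    -0.267  0.964]]
```

```bash
python3 -m pendant '{"dp":[[-0.1,-0.1,0],[-0.2,-0.21,0],[-0.3,-0.32,0],[-0.42,-0.45,0],[-0.54,-0.58,0],[-0.66,-0.71,0],[-0.78,-0.84,0],[-0.88,-0.95,0],[-0.93,-1,0],[-0.93,-1,0]],"angular":[[0,0,0],[0,0,0],[0,0,0],[0,0,0],[0,0,0],[0,0,0],[0,0,0],[0,0,0],[0,0,0],[0,0,0]],"gripper":[0.59,0.59,0.59,0.59,0.59,0.59,0.59,0.59,0.59,0.59]}' 20
python3 -m pendant '{"dp":[[-0.1,-0.1,0],[-0.2,-0.21,0],[-0.3,-0.32,0],[-0.42,-0.45,0],[-0.54,-0.58,0],[-0.66,-0.71,0],[-0.78,-0.84,0],[-0.88,-0.95,0],[-0.93,-1,0],[-0.93,-1,0]],"angular":[[0,0,0],[0,0,-0.015],[0,0,-0.03],[0,0,-0.03],[0,0,-0.03],[0,0,-0.03],[0,0,-0.03],[0,0,-0.03],[0,0,-0.03],[0,0,-0.03]],"gripper":[0.59,0.59,0.59,0.59,0.59,0.59,0.59,0.59,0.59,0.59]}'
cat > tgt.py <<'E'
from h import *
import sys
def d(p):
    s=ctrl.sense(); r=R.from_quat(s["eef_rot"]); print("t",s["time_s"],"tcp",s["tcp_pos"].round(4),"w",s["grip_width"],"F",s["ft_force"].round(1))
    print("axes\n",r.as_matrix().round(3)); print("dp rows",(r.inv().apply(np.array(p)-s["tcp_pos"])/.2).round(4), "tool-y yaw",np.degrees(np.arctan2(r.as_matrix()[1,1],r.as_matrix()[0,1])))
if len(sys.argv)>3: d([float(x) for x in sys.argv[1:4]])
E
python3 tgt.py 0.4835 0.0078 0.18
```

```text
time_s: 0.93
tcp_pos: [0.3192, 0.366, 0.2309]
eef_rot: [0.161, 0.987, -0.0, 0.0]
ft_force: [0.0, 0.2, 0.2]
grip_width: 0.59
gripper_force: 0.0
time_s: 1.77
tcp_pos: [0.4328, 0.1183, 0.2311]
eef_rot: [0.115, 0.993, -0.0, -0.0]
ft_force: [-0.9, 0.3, 0.6]
grip_width: 0.594
gripper_force: 0.0
t 1.7667 tcp [0.4328 0.1183 0.2311] w 0.5935771632336557 F [-0.9  0.3  0.6]
axes
 [[-0.974  0.228 -0.   ]
 [ 0.228  0.974 -0.   ]
 [ 0.    -0.    -1.   ]]
dp rows [-0.373  -0.4801  0.2556] tool-y yaw 76.81858484662158
```

```bash
python3 -m pendant '{"dp":[[-0.06,-0.08,0.04],[-0.12,-0.16,0.08],[-0.18,-0.24,0.13],[-0.24,-0.32,0.17],[-0.3,-0.4,0.21],[-0.35,-0.45,0.25],[-0.373,-0.48,0.255],[-0.373,-0.48,0.255],[-0.373,-0.48,0.255],[-0.373,-0.48,0.255]],"angular":[[0,0,0],[0,0,0],[0,0,0],[0,0,0],[0,0,0],[0,0,0],[0,0,0],[0,0,0],[0,0,0],[0,0,0]],"gripper":[0.59,0.59,0.59,0.59,0.59,0.59,0.59,0.59,0.59,0.59]}'
python3 - <<'E'
from h import *
import json
m=vision.camera_model("wrist"); cv2.imwrite("pics/w1.png",vision.snapshot("wrist")[:,:,::-1])
json.dump({k:(v.tolist() if hasattr(v,"tolist") else v) for k,v in m.items()},open("w1.json","w"))
E
python3 tgt.py 0.4835 0.0078 0.18
```

```text
time_s: 2.6
tcp_pos: [0.4831, 0.0105, 0.1808]
eef_rot: [0.113, 0.994, 0.0, 0.0]
ft_force: [0.0, 0.7, 0.7]
grip_width: 0.588
gripper_force: 0.0
t 2.65 tcp [0.4831 0.0105 0.181 ] w 0.5890545474152448 F [ 0.8  0.5 -1.2]
axes
 [[-0.975  0.224  0.001]
 [ 0.224  0.975  0.   ]
 [-0.001  0.    -1.   ]]
dp rows [-0.0048 -0.0125  0.0048] tool-y yaw 77.07925618995449
```

View pics/w1.png

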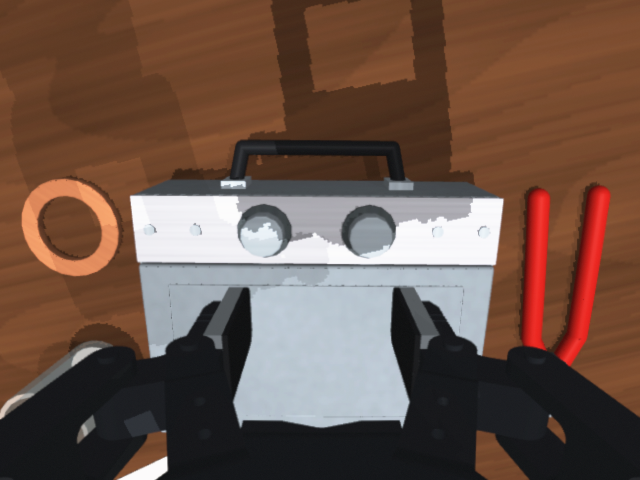

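The wrist view shows button faces at about (264,232) and (369,229). Fingertip near edges span about x 222–250 and 391–420 at row 289. Check both against the estimate.

Run:
```python
from h import *
import json
m=json.load(open("w1.json")); s=ctrl.sense(); r=R.from_quat(s["eef_rot"])
R_=plane(m,(264,232),.085);L=plane(m,(369,229),.085)
mid=(L+R_)/2;d=L-R_
print(L,R_,mid,np.linalg.norm(d),np.degrees(np.arctan2(d[1],d[0])))
for z in(0,.005,.01):
  print(z,[(r.inv().apply(plane(m,(u,289),s["tcp_pos"][2]+z)-s["tcp_pos"])*1000).round(1) for u in(222,250,391,420)])
```

```text
[0.48565738 0.03946673 0.085     ] [ 0.47384506 -0.02010595  0.085     ] [0.47975122 0.00968039 0.085     ] 0.06073248575083443 78.7846304215961
0 [array([  7.3, -34.6,  -0. ]), array([  7.3, -24.5,  -0. ]), array([ 7.3, 26.2,  0. ]), array([ 7.3, 36.6,  0. ])]
0.005 [array([  9.4, -33.3,  -5. ]), array([  9.5, -23.6,  -5. ]), array([ 9.5, 25.3, -5. ]), array([ 9.4, 35.4, -5. ])]
0.01 [array([ 11.5, -32.1, -10. ]), array([ 11.6, -22.7, -10. ]), array([ 11.6,  24.4, -10. ]), array([ 11.5,  34.1, -10. ])]
```

```bash
python3 -m pendant '{"dp":[[0.003,-0.01,0.06],[0.003,-0.01,0.14],[0.003,-0.01,0.22],[0.003,-0.01,0.3],[0.003,-0.01,0.37],[0.003,-0.01,0.42],[0.003,-0.01,0.45],[0.003,-0.01,0.45],[0.003,-0.01,0.45],[0.003,-0.01,0.45]],"angular":[[0,0,0],[0,0,0],[0,0,0],[0,0,0],[0,0,0],[0,0,0],[0,0,0],[0,0,0],[0,0,0],[0,0,0]],"gripper":[0.62,0.62,0.62,0.62,0.62,0.62,0.62,0.62,0.62,0.62]}'
python3 - <<'E'
from h import *
import json
m=vision.camera_model("wrist"); cv2.imwrite("pics/w2.png",vision.snapshot("wrist")[:,:,::-1])
json.dump({k:(v.tolist() if hasattr(v,"tolist") else v) for k,v in m.items()},open("w2.json","w"))
E
python3 tgt.py 0.482 0.0085 0.09
```

```text
time_s: 3.48
tcp_pos: [0.4827, 0.0078, 0.0912]
eef_rot: [0.113, 0.994, 0.0, 0.001]
ft_force: [0.4, -0.6, -0.5]
grip_width: 0.625
gripper_force: 0.0
t 3.5333 tcp [0.4828 0.0078 0.0914] w 0.621022229534663 F [ 0.2  0.1 -0.2]
axes
 [[-0.974  0.225  0.002]
 [ 0.225  0.974 -0.   ]
 [-0.002  0.    -1.   ]]
dp rows [0.0047 0.0027 0.007 ] tool-y yaw 77.02102600143436
```

View pics/w2.png

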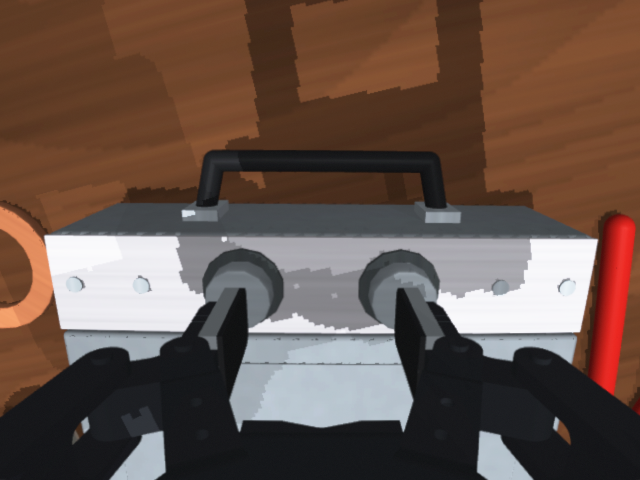

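The near view shows fingertips a little outside and behind the button centres (~(242,285) and (399,285)). Quantify.

Run:
```python
from h import *
import json
m=json.load(open("w2.json")); s=ctrl.sense(); r=R.from_quat(s["eef_rot"])
I=cv2.imread("pics/w2.png")
cv2.imwrite("pics/c2.png",cv2.resize(I[230:350,180:460],None,fx=2.85,fy=2.85,interpolation=cv2.INTER_CUBIC))
T=lambda uv,z:(r.inv().apply(plane(m,uv,z)-s["tcp_pos"])*1000).round(1)
for uv in((242,284),(242,290),(399,284),(399,290)): print(uv,T(uv,.085))
print("lid edge",T((320,332),.07),"front edge",T((320,236),.07))
for z in(.091,.096): print([T((u,289),z) for u in(218,247,396,425)])
```

```text
(242, 284) [  6.8 -28.5   6.4]
(242, 290) [  4.3 -28.6   6.4]
(399, 284) [ 6.8 30.2  6.4]
(399, 290) [ 4.4 30.3  6.4]
lid edge [-21.3   0.6  21.5] front edge [21.2  0.6 21.4]
[array([  7.3, -36.1,   0.4]), array([  7.3, -25.6,   0.4]), array([ 7.3, 28. ,  0.4]), array([ 7.3, 38.5,  0.4])]
[array([  9.4, -34.8,  -4.6]), array([  9.4, -24.7,  -4.6]), array([ 9.4, 27.1, -4.6]), array([ 9.4, 37.2, -4.6])]
```

View pics/c2.png

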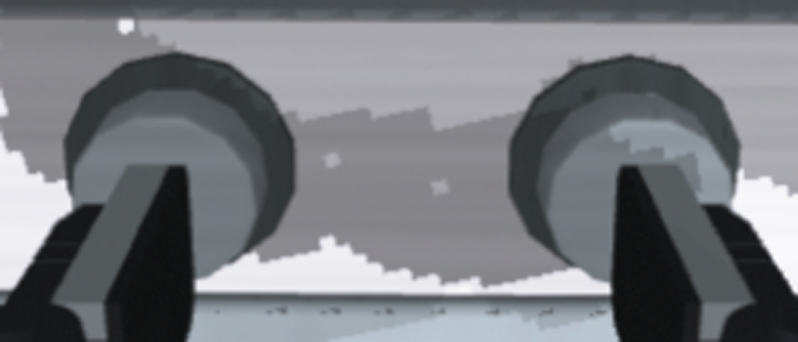

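Fingers are centred on the buttons; press.

```bash
python3 -m pendant '{"dp":[[0,0,0.02],[0,0,0.04],[0,0,0.055],[0,0,0.065],[0,0,0.075],[0,0,0.08],[0,0,0.085],[0,0,0.09],[0,0,0.09],[0,0,0.09]],"angular":[[0,0,0],[0,0,0],[0,0,0],[0,0,0],[0,0,0],[0,0,0],[0,0,0],[0,0,0],[0,0,0],[0,0,0]],"gripper":[0.62,0.62,0.62,0.62,0.62,0.62,0.62,0.62,0.62,0.62]}'
```

```text
time_s: 4.37
tcp_pos: [0.4824, 0.0078, 0.0737]
eef_rot: [0.113, 0.994, -0.0, 0.0]
ft_force: [-4.0, -0.1, 9.5]
grip_width: 0.623
gripper_force: 4.7
```

```bash
python3 -m pendant '{"dp":[[0,0,0.005],[0,0,0.01],[0,0,0.012],[0,0,0.012],[0,0,0.012],[0,0,0.012],[0,0,0.012],[0,0,0.012],[0,0,0.012],[0,0,0.012]],"angular":[[0,0,0],[0,0,0],[0,0,0],[0,0,0],[0,0,0],[0,0,0],[0,0,0],[0,0,0],[0,0,0],[0,0,0]],"gripper":[0.62,0.62,0.62,0.62,0.62,0.62,0.62,0.62,0.62,0.62]}'
python3 - <<'E'
from h import *
cv2.imwrite("pics/s3.png",np.hstack([cv2.resize(vision.snapshot(n)[a:a+150,b:b+200,::-1],(400,300)) for n,a,b in(("scene",160,210),("top",170,250))]))
E
```

```text
time_s: 5.2
tcp_pos: [0.4825, 0.0078, 0.0732]
eef_rot: [0.113, 0.994, -0.0, -0.0]
ft_force: [-10.5, 0.3, 21.9]
grip_width: 0.622
gripper_force: 10.7
```

View pics/s3.png

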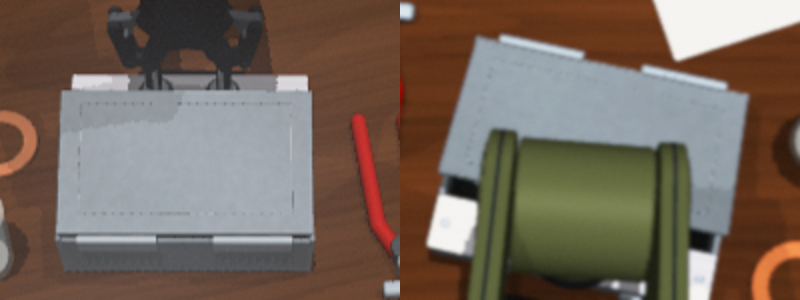

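The lid is ajar (scene view: its edge overlaps the rail; top view: dark gap at its front). Release upward, close the fingers and tilt them 40° to scoop from the front.

```bash
python3 -m pendant '{"dp":[[0,0,-0.03],[0,0,-0.1],[0,0,-0.2],[0.05,0,-0.3],[0.1,0,-0.38],[0.16,0,-0.4],[0.22,0,-0.4],[0.26,0,-0.4],[0.3,0,-0.4],[0.3,0,-0.4]],"angular":[[0,0,0],[0,0,0],[0,0,0],[0,-0.03,0],[0,-0.065,0],[0,-0.1,0],[0,-0.135,0],[0,-0.17,0],[0,-0.2,0],[0,-0.222,0]],"gripper":[0.62,0.62,0.62,0.62,0,0,0,0,0,0]}'
python3 tgt.py 0.4825 0.0078 0.13
python3 - <<'E'
from h import *
for n in("scene","top"): cv2.imwrite(f"pics/{n}4.png",vision.snapshot(n)[:,:,::-1])
a=cv2.resize(cv2.imread("pics/scene4.png")[150:300,200:400],(533,400))[:300]
a=cv2.resize(cv2.imread("pics/scene4.png")[160:310,225:375],(400,400)); b=cv2.resize(cv2.imread("pics/top4.png")[175:340,260:425],(400,400))
cv2.imwrite("pics/c4.png",np.hstack([a,b]))
E
```

```text
time_s: 6.13
tcp_pos: [0.4219, 0.0217, 0.1482]
eef_rot: [0.106, 0.933, -0.039, 0.341]
ft_force: [0.4, -0.5, -0.6]
grip_width: -0.004
gripper_force: 0.0
t 6.1333 tcp [0.4219 0.0217 0.1482] w -0.0039712467615572915 F [ 0.4 -0.5 -0.6]
axes
 [[-0.745  0.224  0.628]
 [ 0.171  0.975 -0.144]
 [-0.645  0.    -0.765]]
dp rows [-0.1788  0.0003  0.27  ] tool-y yaw 77.05759617971478
```

View pics/c4.png

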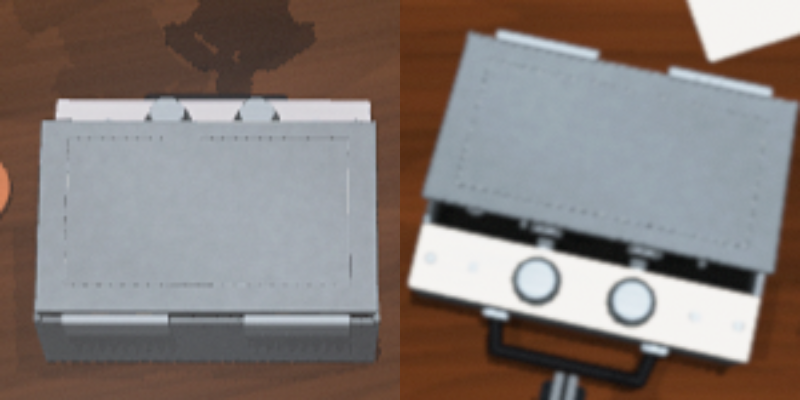

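The lid stands ajar, case undisturbed. Front edge corners: scene crop (42,121)/(376,121), top crop (24,195)/(375,270). Triangulate and plan the scoop.

```bash
cat > plan.py <<'E'
from h import *
mt,ms=vision.camera_model("top"),vision.camera_model("scene")
sp=lambda x,y:(x/2.667+225,y/2.667+160); tp=lambda x,y:(x/2.424+260,y/2.424+175)
L=tri(ray(mt,tp(24,195)),ray(ms,sp(376,121))); Rr=tri(ray(mt,tp(375,270)),ray(ms,sp(42,121)))
E=(L[0]+Rr[0])/2; print("edge L,R,mid",L,Rr,E)
cx=np.array([.975,-.224,0]); B=np.array([.4825,.0078,0])
print("edge along case x from buttons",(E-B)@cx, "lateral",(E-B)@[.224,.975,0])
s=ctrl.sense(); r=R.from_quat(s["eef_rot"])
t=np.radians(40); H=np.array([.156,.067])
def rows(x,z): return (r.inv().apply(B+cx*x+[0,0,z]-s["tcp_pos"])/.2).round(3)
print("pre",rows(-.02,.100),"under",rows(.032,.100))
for th in (.45,.6,.8,1.0,1.2,1.4,1.57,1.7,1.8):
    u=np.array([-np.cos(th),np.sin(th)]); n=np.array([-np.sin(th),-np.cos(th)])  # n: underside normal
    f=np.array([np.sin(t),-np.cos(t)]); fn=np.array([np.cos(t),np.sin(t)])
    if th<np.pi/2-t: p=H+u*.133+n*.003+f*.02-fn*.011
    else: p=H+u*.113+n*.003-fn*.011
    print(th,p.round(3),rows(*p))
E
python3 plan.py
```

```text
edge L,R,mid (array([0.54196732, 0.11031325, 0.11577301]), np.float64(0.0032211053782423326)) (array([ 0.49080554, -0.11091405,  0.11727901]), np.float64(0.003592561455213151)) [ 5.16386429e-01 -3.00398372e-04  1.16526008e-01]
edge along case x from buttons 0.0348537573722638 lateral -0.00030732834806214854
pre [-0.014  0.     0.317] under [-0.214  0.     0.484]
0.45 [0.039 0.1  ] [-0.241  0.     0.508]
0.6 [0.049 0.117] [-0.334 -0.     0.472]
0.8 [0.066 0.138] [-0.464 -0.     0.446]
1.0 [0.084 0.153] [-0.584 -0.     0.445]
1.2 [0.104 0.164] [-0.695 -0.     0.468]
1.4 [0.125 0.171] [-0.799 -0.     0.511]
1.57 [0.144 0.173] [-0.879 -0.     0.564]
1.7 [0.159 0.172] [-0.934 -0.001  0.613]
1.8 [0.17  0.171] [-0.971 -0.001  0.656]
```

```bash
python3 -m pendant '{"dp":[[0,0,0.08],[0,0,0.2],[-0.004,0,0.3],[-0.01,0,0.33],[-0.05,0,0.367],[-0.1,0,0.41],[-0.15,0,0.45],[-0.19,0,0.484],[-0.204,0,0.496],[-0.204,0,0.496]],"angular":[[0,0,0],[0,0,0],[0,0,0],[0,0,0],[0,0,0],[0,0,0],[0,0,0],[0,0,0],[0,0,0],[0,0,0]],"gripper":[0,0,0,0,0,0,0,0,0,0]}'
python3 plan.py; python3 -c "
from h import *
cv2.imwrite('pics/w5.png',vision.snapshot('wrist')[:,:,::-1])"
```

```text
time_s: 7.07
tcp_pos: [0.5168, -0.0006, 0.0995]
eef_rot: [0.107, 0.934, -0.039, 0.338]
ft_force: [-0.9, -0.7, -1.6]
grip_width: -0.0
gripper_force: 0.5
edge L,R,mid (array([0.54196732, 0.11031325, 0.11577301]), np.float64(0.0032211053782423326)) (array([ 0.49080554, -0.11091405,  0.11727901]), np.float64(0.003592561455213151)) [ 5.16386429e-01 -3.00398372e-04  1.16526008e-01]
edge along case x from buttons 0.0348537573722638 lateral -0.00030732834806214854
pre [ 0.211  0.002 -0.179] under [ 0.011  0.003 -0.012]
0.45 [0.039 0.1  ] [-0.017  0.003  0.012]
0.6 [0.049 0.117] [-0.109  0.003 -0.024]
0.8 [0.066 0.138] [-0.24   0.003 -0.05 ]
1.0 [0.084 0.153] [-0.36   0.003 -0.051]
1.2 [0.104 0.164] [-0.47   0.003 -0.029]
1.4 [0.125 0.171] [-0.575  0.003  0.015]
1.57 [0.144 0.173] [-0.655  0.004  0.068]
1.7 [0.159 0.172] [-0.709  0.004  0.117]
1.8 [0.17  0.171] [-0.747  0.004  0.159]
```

View pics/w5.png

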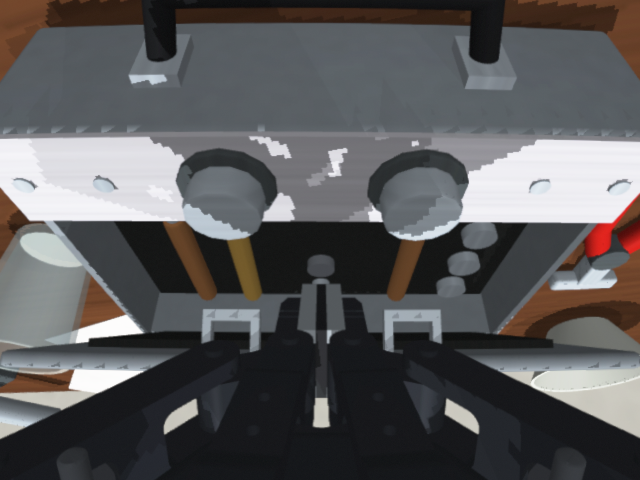

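Fingertips at (322,285) are under the lid edge, between the loops at (230,325) and (412,325). Push up.

```bash
python3 -m pendant '{"dp":[[-0.02,0.003,0.008],[-0.05,0.003,-0.005],[-0.08,0.003,-0.015],[-0.11,0.003,-0.024],[-0.15,0.003,-0.034],[-0.19,0.003,-0.042],[-0.23,0.003,-0.048],[-0.27,0.003,-0.051],[-0.31,0.003,-0.052],[-0.36,0.003,-0.051]],"angular":[[0,0,0],[0,0,0],[0,0,0],[0,0,0],[0,0,0],[0,0,0],[0,0,0],[0,0,0],[0,0,0],[0,0,0]],"gripper":[0,0,0,0,0,0,0,0,0,0]}'
python3 plan.py | tail -5
```

```text
time_s: 7.95
tcp_pos: [0.5641, -0.0105, 0.1547]
eef_rot: [0.106, 0.934, -0.039, 0.34]
ft_force: [-1.1, -0.6, -1.8]
grip_width: 0.002
gripper_force: 0.9
1.2 [0.104 0.164] [-0.108 -0.002  0.029]
1.4 [0.125 0.171] [-0.212 -0.002  0.073]
1.57 [0.144 0.173] [-0.292 -0.002  0.126]
1.7 [0.159 0.172] [-0.346 -0.002  0.175]
1.8 [0.17  0.171] [-0.384 -0.002  0.217]
```

Force agrees with lifting the lid. Continue over the top.

```bash
python3 -m pendant '{"dp":[[-0.04,-0.002,0.01],[-0.08,-0.002,0.02],[-0.12,-0.002,0.034],[-0.16,-0.002,0.05],[-0.2,-0.002,0.068],[-0.24,-0.002,0.09],[-0.28,-0.002,0.117],[-0.315,-0.002,0.146],[-0.346,-0.002,0.175],[-0.365,-0.002,0.195]],"angular":[[0,0,0],[0,0,0],[0,0,0],[0,0,0],[0,0,0],[0,0,0],[0,0,0],[0,0,0],[0,0,0],[0,0,0]],"gripper":[0,0,0,0,0,0,0,0,0,0]}'
python3 -c "
from h import *
a,b=[vision.snapshot(n)[:,:,::-1] for n in('scene','top')]
cv2.imwrite('pics/c6.png',np.hstack([cv2.resize(a[100:340,180:420],(400,400)),cv2.resize(b[120:360,220:460],(400,400))]))"
```

```text
time_s: 8.78
tcp_pos: [0.6436, -0.0293, 0.1711]
eef_rot: [0.106, 0.934, -0.039, 0.34]
ft_force: [0.6, 0.1, 0.6]
grip_width: 0.0
gripper_force: 0.2
```

View pics/c6.png

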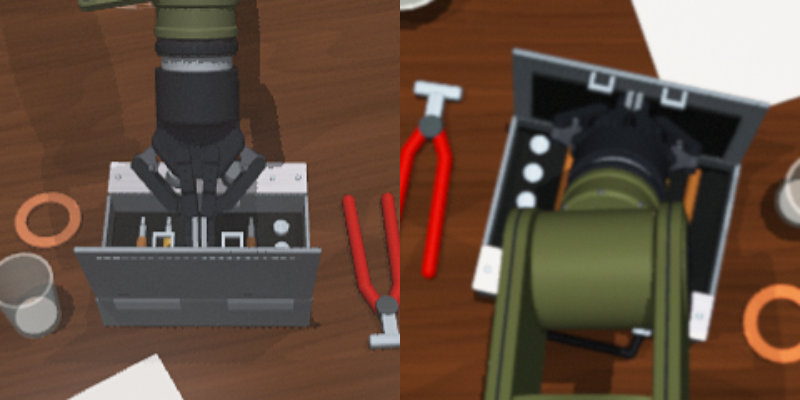

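The lid is past upright (scene view shows its back, edge at row ~250). Withdraw back along the fingers.

```bash
python3 -m pendant '{"dp":[[0.05,0,-0.02],[0.1,0,-0.06],[0.15,0,-0.14],[0.2,0,-0.24],[0.22,0,-0.34],[0.22,0,-0.44],[0.22,0,-0.54],[0.22,0,-0.64],[0.22,0,-0.7],[0.22,0,-0.7]],"angular":[[0,0,0],[0,0,0],[0,0,0],[0,0,0],[0,0,0],[0,0,0],[0,0,0],[0,0,0],[0,0,0],[0,0,0]],"gripper":[0,0,0,0,0,0,0,0,0,0]}'
python3 -m pendant '{"dp":[[0,0,-0.1],[0,0,-0.2],[0,0,-0.25],[0,0,-0.25],[0,0,-0.25],[0,0,-0.25],[0,0,-0.25],[0,0,-0.25],[0,0,-0.25],[0,0,-0.25]],"angular":[[0,0,0],[0,0,0],[0,0,0],[0,0,0],[0,0,0],[0,0,0],[0,0,0],[0,0,0],[0,0,0],[0,0,0]],"gripper":[0,0,0,0,0,0,0,0,0,0]}'
python3 -c "
from h import *
a,b=[vision.snapshot(n)[:,:,::-1] for n in('scene','top')]
cv2.imwrite('pics/c7.png',np.hstack([cv2.resize(a[100:340,180:420],(400,400)),cv2.resize(b[120:360,220:460],(400,400))]))"
```

```text
time_s: 9.72
tcp_pos: [0.5214, -0.0007, 0.2529]
eef_rot: [0.106, 0.933, -0.038, 0.342]
ft_force: [-0.1, -0.2, -0.1]
grip_width: 0.0
gripper_force: 0.0
time_s: 10.55
tcp_pos: [0.4907, 0.0059, 0.2878]
eef_rot: [0.106, 0.934, -0.039, 0.339]
ft_force: [-0.5, -0.8, 0.0]
grip_width: -0.002
gripper_force: 0.0
```

View pics/c7.png

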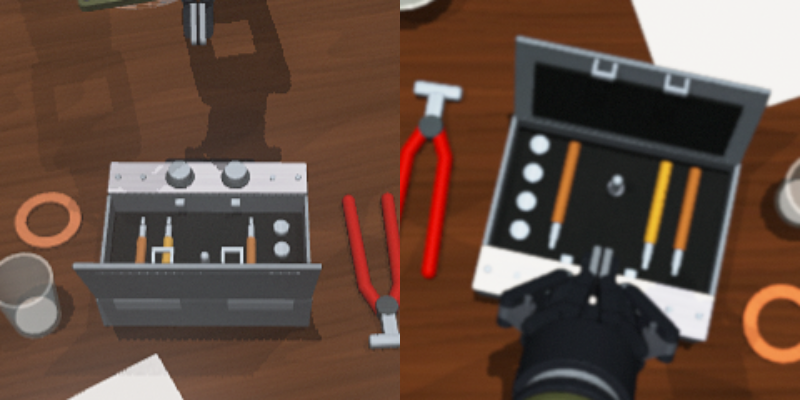

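The lid has sunk further back to its stop by itself (top view edge now at row ~40–95), the robot is clear, and the case and other things are in place.

```bash
python3 -c "
from bench import ctrl
print(ctrl.sign_off())"
```

```text
the job is handed in; nothing more can be done
None
```

The case is open and handed in at about 10.6 s: both buttons were pressed together until the lid sprang ajar, then the closed fingers pushed it past upright, and it now stays wide open by itself, with the case, pliers, foil roll and jar looking unmoved in the last pictures.

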